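Uncap the mixer gear unit in the vise

TASK

The mixer's gear unit stands loose in the small blue vise: turn the vise's crank clockwise until the jaws grip the unit firmly, and leave it gripped. Then take off the unit's black cap by its orange bar: it is a quarter-turn cap, but nobody knows whether it loosens anticlockwise or clockwise, so try both ways, turn it the way that gives, and lift it off. Finish while still holding the cap in the gripper, about 10 cm above the unit, without lifting or tipping the unit or disturbing the jars, timer and mill around.

Things in the scene. Friction and masses are not known exactly. Their poses are not given: they have to be found in the camera images.
- vise: small blue screw vise fixed to the worktop, base 100 x 205 mm, 12 mm thick (the gear unit stands on it). Origin: on the worktop, under its middle. Its y axis runs along the screw, from the crank (-y) to the back jaw (+y). The screw axis lies at x = 0, 56 mm above the worktop; the end block that carries it is 74 mm tall and reaches y = -102 mm.
- crank (a joint): crank angle, rad. At 0 the wooden handle is right above the screw axis; it grows turning clockwise seen from the crank end (handle at the top moves to the vise's +x). The jaw advances 20 mm a turn; at 4 to 7.5 rad it stops hard on the unit. Turning takes about 5 N at the handle, gripping firmly 10 N more against the stop; the screw stays where it is left.
- crank_grip (a point): middle of the crank's wooden handle: a freely spinning round bar, 16 mm thick and 52 mm long, parallel to the vise's y axis. It circles the screw axis at a radius of 32 mm, 143 mm from the vise origin towards -y; the steel crank arm is 26 mm from this point towards +y.
- jaw: moving jaw, 94 mm wide, top at 56 mm (its nut hump 69 mm) above the worktop; origin at the foot of its steel face, on the worktop's level; slides along the vise's +y towards the unit as the crank turns.
- back_jaw: the standing back jaw, 94 mm wide, top at 56 mm; origin at the foot of its steel face, on the worktop's level. It is pinned on the rails at a different place each time and does not move.
- unit: gear unit: square grey aluminium housing 60 x 60 x 48 mm with a steel neck on top that the cap covers; 0.6 kg, loose. Origin: centre of its underside. The jaws close on its two faces across the vise's y.
- cap: round black cap, 56 mm across, on the unit's neck. Origin: centre of its lower rim, 62 mm above the worktop. An orange grip bar stands on its top disc, from 20 to 43 mm up, 44 mm long along the cap's y, 14 mm thick along x. The loosening direction differs each time and cannot be seen. The cap does not rise as it turns; once free it lifts straight off the 18 mm high neck.
- bar_end (a point): the +y end of the cap's orange bar, 22 mm from the cap's axis, 34 mm above its origin: shows how far it has turned. The wrong way the cap stops hard within 25 degrees (over 0.3 N m); the right way it turns freely (under 0.1 N m), can be lifted at 60 to 90 degrees (75 is best) from its start, and stops a little beyond.
- spice_b: green-labelled spice jar with black lid, 40 mm across, 105 mm tall, a bystander; origin at the centre of its underside
- spice_c: spice jar with red lid, 47 mm across, 97 mm tall, a bystander; origin at the centre of its underside
- kitchen_timer: red and white round kitchen timer, 61 mm across, 46 mm tall, a bystander; origin at the centre of its underside
- pepper_mill: pepper mill with black head, 51 mm across, 177 mm tall, a bystander; origin at the centre of its underside
Not all that is in view belongs to the job. What is shaped like the unit but pink is not meant.

How it is judged (in metres and radians):
On the way, in this order (a step that is already met when the one before it is completed fails the run):
1. the jaws grip the gear unit, more than 10 N on each side, with the cap still on and not yet turned (contact force between each of jaw, back_jaw and unit above 10 N and y of bar_end in the frame of unit above 0.0185 m), for 0.2 s.
2. with the unit gripped, the cap is turned loose (about 50 degrees or more) on the neck (contact force between each of jaw, back_jaw and unit above 10 N and y of bar_end in the frame of unit below 0.0142 m and horizontal distance between cap and unit below 0.006 m), for 0.1 s.
3. the cap is lifted off the neck by the gripper (z of cap in the frame of unit above 0.085 m and contact force between the fingers and cap above 1 N), for 0.1 s.
At the end, for the whole second after the job is handed in: The gripper holds the cap still (slower than 40 mm/s), over the unit (within 100 mm sideways), its rim more than 60 mm above where it sat and below 300 mm; the unit still stands on the vise's base (upright within 0.06 rad, raised less than 4 mm), gripped by both jaws with more than 10 N each (z of cap in the frame of unit above 0.11 m and height (world z) of cap below 0.3 m and horizontal distance between cap and unit below 0.1 m and contact force between the fingers and cap above 1 N and contact force between cap and unit below 0.1 N and linear speed of cap below 0.04 m/s and contact force between each of jaw, back_jaw and unit above 10 N and angle between unit's own z axis and vertical below 0.06 rad and height (world z) of unit below 0.016 m); the arm keeps its last pose, push and grip.
It fails at once if the gear unit is lifted more than 10 mm or tipped more than 0.2 rad (height (world z) of unit above 0.022 m or angle between unit's own z axis and vertical above 0.2 rad).
It fails at once if the green-labelled spice jar with black lid is shifted more than 30 mm (distance of spice_b from where it was at the start of the episode above 0.03 m).
It fails at once if the spice jar with red lid is shifted more than 30 mm (distance of spice_c from where it was at the start of the episode above 0.03 m).
It fails at once if the red and white round kitchen timer is shifted more than 30 mm (distance of kitchen_timer from where it was at the start of the episode above 0.03 m).
It fails at once if the pepper mill with black head is shifted more than 30 mm (distance of pepper_mill from where it was at the start of the episode above 0.03 m).
It also fails if it takes over 70 s, if anything falls off the work surface, if the arm or the gripper's body presses on something with over 40 N, if the wrist force passes 120 N, or if a joint passes its speed limit or range.

ROBOT

A 6-joint arm with a two-finger parallel gripper is mounted at the origin on a cart in front of the work surface, level with it; the furniture and walls round the work are solid. World frame = base frame: x ahead of the robot, y to its left, z up, the work surface at z = 0. Lengths are in m, angles in degrees, forces in N, time in s.
With the tool pointing down it reaches from about 0.325 to 0.85 m from the base axis. Payload 4.4 kg.
Tool frame: the origin (TCP) lies midway between the tips of the shut fingers; the grasp point (between the pads) lies 19 mm behind it; z points along the fingers, y is the line along which they close (so a half turn about z gives the same grasp; the last joint's range is limited). The gripper opens to 94 mm and grips with 3 to 60 N. Pads are 16 mm wide; open, the fingers measure 119 mm over their backs; the gripper's body (75 mm by 177 mm) begins 78 mm behind the grasp point.
Start: joints at [-83.795, 11.837, 88.321, -0, 79.842, -8.623], TCP at [0.147, -0.556, 0.205] pointing down, gripper open.
Joint ranges: [-156.59, 156.59], [-49.26, 127.26], [12.9, 141.05], [-63.56, 243.56], [4.71, 150.69], [-161.64, 161.64]. Speed limits (degrees/s): [159.86, 159.86, 180, 180, 180, 180].

INTERFACE

Orientations are given as a 3x3 rotation matrix whose columns are the frame's x, y, z axes.
In Python, from station import arm gives the robot as it stands. The module is installed in compiled form; this text tells all that it offers.
- The arm moves only by the shell command python3 -m creep 'ROWS'. ROWS is a JSON object of lists of equal length, an entry for each row: "slide": the shift along the tool's x, y, z each as a share of 0.4 m, from -1 to 1, a list of three; "delta_rot": the turn, a rotation vector about the tool's x, y, z each as a share of 90 degrees, from -1 to 1, a list of three; "jaw": the opening, from -1 (shut) to 1 (fully open). In form: {"slide": [[x, y, z], ...], "delta_rot": [[rx, ry, rz], ...], "jaw": [jaw, ...]}. A call has 1 to 8 rows; each row is the pose to reach, as a shift and turn from the pose commanded when the call began, along the tool's axes at that moment; what a row does not reach only later rows make up. A row lasts 1/12 s, in which the tool goes at most 41.7 mm and 7.16 degrees, less where a joint would pass 70% of its speed; a pose out of reach is approached as far as the arm can. A call with a number of a shift or a turn outside -1 to 1 is refused whole. A call with a gripper value outside its range is refused whole. The fingers move at their own pace and stop on an object; the grip force is fixed at half the most. Time passes only in rows, so rows that repeat a pose let the fingers close. It gives the time, the measured TCP pose, the force, the opening and the grip force at its end, in the units of the state.
- arm.state(): the state, without advancing time (a new reading comes with each control period).
- arm.camera(name): name is "side" or "top"; returns a dict with "img" (400x640x3 uint8, red, green, blue), "z_map" (400x640 float32, m along the optical axis (not along the pixel's ray), 0 where there is no reading), "intrinsics" (3x3 intrinsics, pixels), "rvec" (rotation vector, rad) and "tvec" (3), from world to camera coordinates, as OpenCV has them. Camera axes: x right, y down, z forward; pixel columns grow to the right and rows downward; lengths in m; the calibration is good to about 2 mm. A picture is of the moment at which its call begins.
- arm.hand_in(): hands the job in; it is judged then, once.
The state is a dict: "clock": time; "joint_pos": joint angles; "joint_vel": joint speeds; "effort": joint torques, N m; "tool_pos": TCP position; "ee_rot": TCP orientation; "force": force on the tool from outside, world axes, zero at the start; "ft_torque": the same for the moment, N m; "finger_gap": opening from 0.0 (shut) to 1.0 (fully open); "grip_force": force on a finger pad.
Only numpy, scipy, OpenCV 4.12 (cv2) and the standard library are available. Lean on these libraries where they do the work, as an engineer would, in place of code of your own. Each camera call takes 0.05 s, during which the arm holds its last target. There are 200 camera calls.

## Working session

There is one attempt and no reset: what is moved stays moved. The work goes in short steps, Python scripts to look and compute and a shell command to move; the robot and the scene stay as the last step left them, time stands still between calls to the robot, and variables do not carry over. Pictures are saved under pics/ and viewed, at most 10 in all, crops included, and the job is handed in when it is done.

```bash
mkdir -p pics
cat > h.py <<'E'
import numpy as np, cv2
from station import arm
def cam(n):
    c=arm.camera(n); c['R']=cv2.Rodrigues(np.array(c['rvec'],float))[0]; c['t']=np.array(c['tvec'],float).ravel(); return c
def save(c,f,box=None,s=1):
    im=c['img'][:,:,::-1]
    if box: im=im[box[1]:box[3],box[0]:box[2]]
    cv2.imwrite(f,cv2.resize(im,None,fx=s,fy=s,interpolation=cv2.INTER_CUBIC))
def pts(c):
    "world point of each pixel from depth"
    v,u=np.mgrid[:400,:640]; K=np.array(c['intrinsics']); z=c['z_map']
    p=np.stack([(u-K[0,2])/K[0,0]*z,(v-K[1,2])/K[1,1]*z,z],-1)
    return (p-c['t'])@c['R']
def ray(c,u,v,h):
    K=np.array(c['intrinsics']); d=c['R'].T@np.linalg.solve(K,[u,v,1]); o=-c['R'].T@c['t']
    return o+d*(h-o[2])/d[2]
E
python3 - <<'E'
from h import *
a=cam('top');b=cam('side');save(a,'pics/t0.png');save(b,'pics/s0.png')
for c in(a,b): print(c['intrinsics'],-c['R'].T@c['t'],c['R'][2])
print(arm.state())
E
```

```text
[[501.22445329   0.         317.89037571]
 [  0.         501.22445329 206.83854646]
 [  0.           0.           1.        ]] [0.41273116 0.05297151 1.32135945] [ 0.08527132 -0.00442675 -0.99634793]
[[464.22552144   0.         310.20163968]
 [  0.         464.22552144 196.12959001]
 [  0.           0.           1.        ]] [ 0.02394867 -1.12375969  0.81866546] [ 0.34973367  0.79874021 -0.48959211]
{'clock': 0.1, 'joint_pos': array([-8.37935526e+01,  1.18776951e+01,  8.83930814e+01, -1.35902813e-03,
        7.98402240e+01, -8.62385906e+00]), 'joint_vel': array([-0.07610446, -0.01889796, -0.21189615,  0.00905023, -0.13148738,
       -0.02932206]), 'effort': array([-1.02190450e-03, -3.71868682e+01, -2.82294148e+01,  6.98657543e-02,
        3.11862992e-02, -5.88708849e-05]), 'tool_pos': array([ 0.14707279, -0.5551574 ,  0.20445271]), 'ee_rot': array([[ 9.66687090e-01,  2.55960964e-01, -2.32657208e-04],
       [ 2.55960930e-01, -9.66685214e-01,  1.92344480e-03],
       [ 2.67420501e-04, -1.91892041e-03, -9.99998123e-01]]), 'force': array([0.44164582, 0.93029745, 0.60534756]), 'ft_torque': array([ 0.01427329, -0.03159817,  0.01750857]), 'grip_force': 0.0, 'finger_gap': 1.0007148619296862}
```

View pics/t0.png

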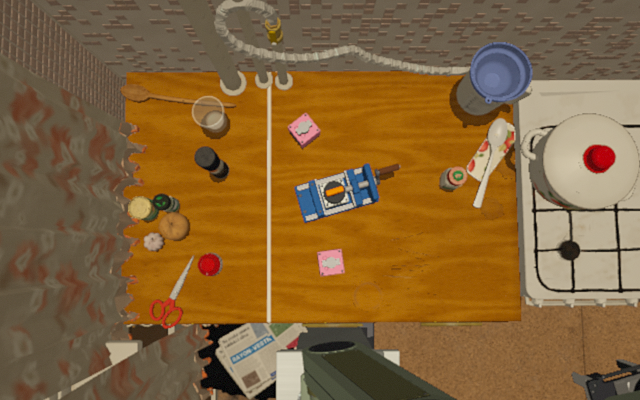

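View pics/s0.png

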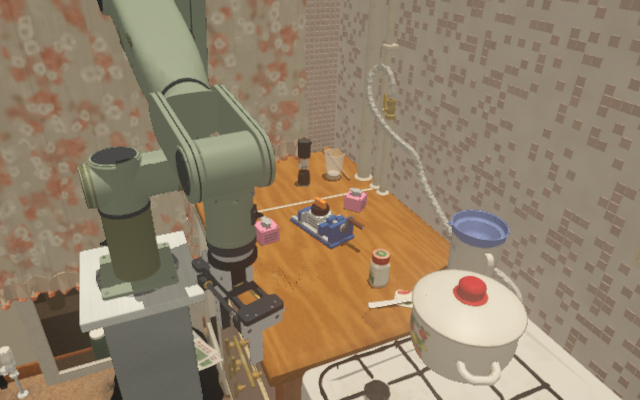

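The top view shows the blue vise at about (337,193) with its wooden crank handle at about (388,172), and the grey unit with the black cap and orange bar at (335,190). The unit-shaped things are grey at (335,191) and pink at (304,129) and (331,263). Only the grey one stands in the vise, so that is the one meant. The side view shows the same layout, with the jars well away from the vise. I'll confirm in a crop and measure.

Run:
```python
from h import *
a=cam('top');save(a,'pics/t1.png',(280,145,420,235),5)
P=pts(a);hsv=cv2.cvtColor(a['img'],cv2.COLOR_RGB2HSV)
sub=np.zeros((400,640),bool);sub[145:235,280:420]=1
def ana(n,m):
    p=P[m]; 
    (c,s,an)=cv2.minAreaRect((p[:,:2]*1000).astype(np.float32))
    print(n,m.sum(),'rect',np.round(c),np.round(s),round(an,1),'mean',p.mean(0).round(4),'zpct',np.percentile(p[:,2],[5,50,95]).round(3))
    w,v=np.linalg.eigh(np.cov(p[:,:2].T));print('  axis deg',np.degrees(np.arctan2(v[1,1],v[0,1])).round(1))
H,S,V=cv2.split(hsv)
ana('blue',sub&(H>95)&(H<125)&(S>110))
o=sub&(H>5)&(H<20)&(S>200)&(V>150)&(P[...,2]>.08);ana('orange',o)
b=sub&(P[...,2]>.068)&(P[...,2]<.09)&(V<70);ana('cap',b)
y,x=np.mgrid[:400,:640]
h=sub&(x>374)&(P[...,2]>.03)&(S>90)&(H<25);ana('handle',h);print(x[h].min(),x[h].max(),y[h].min(),y[h].max())
g=sub&(P[...,2]>.054)&(P[...,2]<.064)&(S<60)&(V>100);ana('grey',g)
for v in range(164,184,2): print(v,[f"{P[v,u,2]*1000:.0f}" for u in range(370,404,2)])
```

```text
blue 1269 rect [526. -10.] [173. 200.] 19.1 mean [ 0.5583 -0.005   0.0454] zpct [0.009 0.052 0.075]
  axis deg 105.5
orange 134 rect [496.  34.] [ 37. 167.] 65.1 mean [0.5265 0.0166 0.3578] zpct [0.093 0.105 1.321]
  axis deg 161.4
cap 132 rect [572. -36.] [ 60. 143.] 25.6 mean [ 0.5602 -0.0048  0.0811] zpct [0.071 0.082 0.086]
  axis deg 109.6
handle 152 rect [530. -39.] [ 40. 295.] 44.0 mean [ 0.5931 -0.1106  0.203 ] zpct [0.084 0.09  1.321]
  axis deg 136.9
375 412 148 233
grey 294 rect [563. -21.] [ 90. 165.] 13.0 mean [ 0.5599 -0.0085  0.059 ] zpct [0.055 0.059 0.063]
  axis deg 108.0
164 ['0', '1', '-4', '2', '2', '3', '1', '-0', '1', '0', '1', '0', '88', '92', '1', '-1', '-3']
166 ['5', '-0', '-2', '-5', '-3', '3', '1', '-4', '82', '86', '91', '87', '91', '91', '87', '-2', '1']
168 ['70', '-1', '3', '2', '-1', '87', '91', '92', '91', '97', '90', '90', '91', '92', '91', '-4', '-5']
170 ['72', '0', '86', '94', '86', '94', '94', '91', '90', '89', '90', '87', '86', '-5', '-1', '-0', '-0']
172 ['76', '0', '79', '96', '92', '90', '94', '92', '88', '87', '3', '-3', '-4', '1', '3', '0', '-2']
174 ['76', '0', '-1', '94', '91', '87', '-4', '-5', '2', '-1', '3', '1', '-1', '-0', '4', '4', '4']
176 ['79', '71', '59', '88', '81', '1', '4', '1', '-1', '2', '-1', '-3', '-6', '-3', '5', '-3', '3']
178 ['76', '74', '71', '69', '69', '2', '-0', '-5', '-3', '1', '6', '-0', '-1', '-1', '-0', '-4', '1']
180 ['74', '75', '67', '71', '67', '-3', '-4', '-2', '2', '-2', '-3', '0', '-0', '1', '-2', '-4', '-1']
182 ['71', '68', '73', '60', '67', '6', '2', '1', '-3', '0', '1', '5', '-3', '1', '1', '-1', '-6']
```

View pics/t1.png

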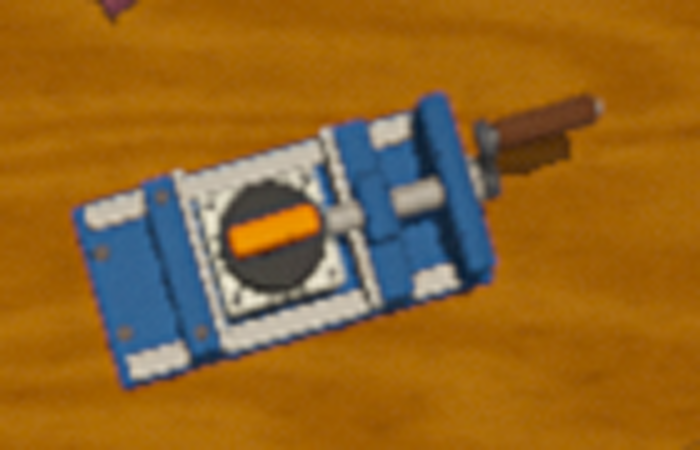

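The crop confirms it: the grey unit with the black cap and orange bar sits in the blue vise, with the crank handle on the right, tilted towards the vise's +x. Next I'll refine the geometry.

Run:
```python
from h import *
for name in('top','side'):
    c=cam(name);P=pts(c);H,S,V=cv2.split(cv2.cvtColor(c['img'],cv2.COLOR_RGB2HSV))
    sub=(abs(P[...,0]-.56)<.11)&(abs(P[...,1]+.02)<.19)&(P[...,2]<.15)&(P[...,2]>.006)
    def ax(m):
        q=P[m][:,:2];d=cv2.fitLine(q.astype(np.float32),cv2.DIST_HUBER,0,.001,.001).ravel();return np.degrees(np.arctan2(d[1],d[0]))%180
    o=sub&(H<22)&(S>200)&(V>190)&(P[...,2]>.085)
    hd=sub&(H<20)&(S>80)&(P[...,1]<-.085)&(P[...,2]>.06)&(V<190)
    bl=sub&(H>95)&(H<125)&(S>110)
    gr=sub&(P[...,2]>.05)&(P[...,2]<.068)&(S<70)&(V>120)
    print(name,'orange',o.sum(),ax(o),P[o].mean(0).round(4),np.percentile(P[o][:,2],[5,50,95]).round(4))
    print('handle',hd.sum(),ax(hd),P[hd].mean(0).round(4),np.percentile(P[hd][:,2],[5,50,95]).round(4))
    q=(P[bl][:,:2]*1e3).astype(np.float32)
    r=cv2.minAreaRect(q);print('blue',r)
    th=np.radians(ax(hd));ey=np.array([np.cos(th),np.sin(th)]);ex=np.array([ey[1],-ey[0]])
    for n,m in(('blue',bl),('block',bl&(P[...,2]>.066)),('grey',gr),('handle',hd),('orange',o)):
        p=P[m][:,:2];print(n,'x',np.percentile(p@ex,[1,50,99]).round(4),'y',np.percentile(p@ey,[1,50,99]).round(4))
    print(ex,ey)
```

```text
top orange 91 105.11807 [0.557  0.0073 0.1044] [0.1003 0.1045 0.1088]
handle 145 105.03328 [ 0.6113 -0.1256  0.0894] [0.0842 0.0897 0.0952]
blue ((558.8212280273438, -0.37848663330078125), (94.38612365722656, 200.23780822753906), 15.582712173461914)
blue x [0.494  0.5364 0.5837] y [-0.2406 -0.1868 -0.0464]
block x [0.4971 0.5409 0.5845] y [-0.241  -0.231  -0.1855]
grey x [0.4964 0.5402 0.5861] y [-0.2472 -0.1635 -0.0949]
handle x [0.55   0.5579 0.566 ] y [-0.3094 -0.2803 -0.2478]
orange x [0.5334 0.54   0.5463] y [-0.1585 -0.1369 -0.1167]
[0.9657754  0.25937998] [-0.25937998  0.9657754 ]Traceback (most recent call last):
  File "<stdin>", line 11, in <module>
  File "<stdin>", line 6, in ax
cv2.error: OpenCV(4.12.0) /io/opencv/modules/imgproc/src/linefit.cpp:50: error: (-215:Assertion failed) count > 0 in function 'fitLine2D_wods'
```

```bash
cat >> h.py <<'E'
from scipy.spatial.transform import Rotation as Ro
EY=np.array([np.cos(np.radians(105.1)),np.sin(np.radians(105.1)),0]);EX=np.array([EY[1],-EY[0],0]);Z=np.array([0,0,1.])
RV=np.stack([EY,EX,-Z],1)
def W(x,y,z): return x*EX+y*EY+z*Z
def need(T,R=RV):
    s=arm.state();A=np.array(s['ee_rot'])
    print('slide',(A.T@(T-s['tool_pos'])/.4).round(4),'rot',(Ro.from_matrix(A.T@R).as_rotvec()/(np.pi/2)).round(4))
E
python3 -m creep '{"slide":[[0.0875,-0.045,0],[0.175,-0.09,0],[0.2625,-0.135,0],[0.35,-0.18,0],[0.4375,-0.225,0],[0.525,-0.27,0],[0.6125,-0.315,0],[0.7,-0.36,0]],"delta_rot":[[0,0,-0.06],[0,0,-0.12],[0,0,-0.18],[0,0,-0.25],[0,0,-0.31],[0,0,-0.37],[0,0,-0.44],[0,0,-0.5]],"jaw":[1,1,1,1,1,1,1,1]}'
python3 -c "
from h import *
need(W(.558,-.287,.2))"
```

```text
clock: 0.92
tool_pos: [0.3821, -0.3434, 0.2055]
ee_rot: [[0.498, 0.867, 0.0], [0.867, -0.498, -0.0], [-0.0, 0.0, -1.0]]
force: [0.1, -0.9, -0.8]
finger_gap: 0.999
grip_force: 0.0
slide [0.7472 0.2378 0.0139] rot [ 2.000e-04  1.000e-04 -4.999e-01]
```

```bash
python3 -m creep '{"slide":[[0.093,0.03,0],[0.187,0.06,0],[0.28,0.09,0],[0.374,0.12,0],[0.467,0.15,0],[0.56,0.18,0],[0.655,0.208,0],[0.747,0.238,0.014]],"delta_rot":[[0,0,-0.06],[0,0,-0.12],[0,0,-0.18],[0,0,-0.25],[0,0,-0.31],[0,0,-0.37],[0,0,-0.44],[0,0,-0.5]],"jaw":[0.2,0,0,0,0,0,0,0]}'
python3 -m creep '{"slide":[[0,0,0],[0,0,0]],"delta_rot":[[0,0,0],[0,0,0]],"jaw":[0,0]}'
python3 - <<'E'
from h import *
need(W(.558,-.287,.069))
c=cam('side');save(c,'pics/s1.png',(260,150,420,270),5)
E
```

```text
clock: 1.58
tool_pos: [0.6154, -0.133, 0.201]
ee_rot: [[-0.261, 0.965, 0.002], [0.965, 0.261, -0.001], [-0.001, 0.002, -1.0]]
force: [-0.1, -1.2, 1.5]
finger_gap: 0.509
grip_force: 0.0
clock: 1.75
tool_pos: [0.6138, -0.1327, 0.1987]
ee_rot: [[-0.259, 0.966, -0.002], [0.966, 0.259, 0.0], [0.001, -0.002, -1.0]]
force: [-1.2, -1.0, 0.6]
finger_gap: 0.498
grip_force: 0.0
slide [0.0023 0.0004 0.3241] rot [-0.0012 -0.0005 -0.0012]
```

View pics/s1.png

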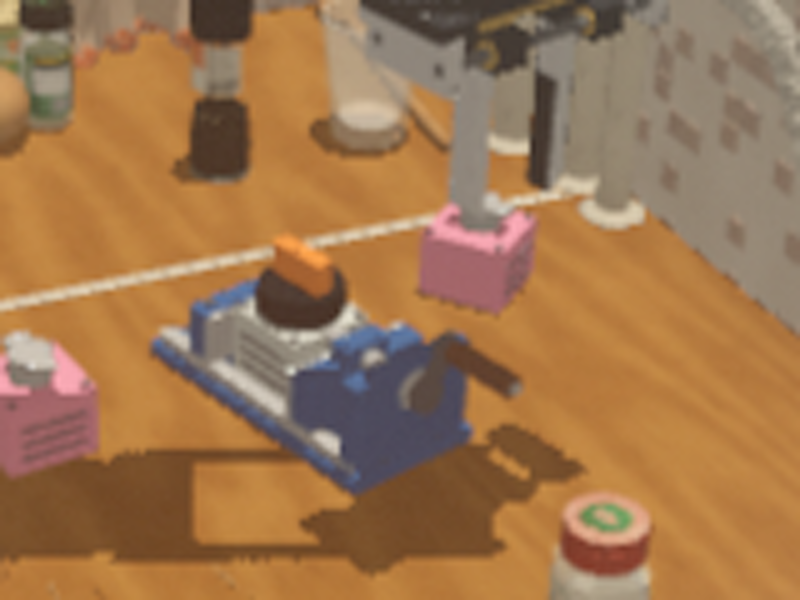

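The side crop shows the crank handle (crop (485,365)) clear, with the fingers above it and the red-lid jar (605,540) well off. Descending now.

```bash
python3 -m creep '{"slide":[[0,0,0.08],[0,0,0.16],[0,0,0.24],[0.001,0,0.29],[0.002,0,0.324],[0.002,0,0.324],[0.002,0,0.324]],"delta_rot":[[0,0,0],[0,0,0],[0,0,0],[0,0,0],[0,0,0],[0,0,0],[0,0,0]],"jaw":[0,0,0,0,0,0,0]}'
python3 -m creep '{"slide":[[0,0,0],[0,0,0],[0,0,0],[0,0,0],[0,0,0],[0,0,0],[0,0,0],[0,0,0]],"delta_rot":[[0,0,0],[0,0,0],[0,0,0],[0,0,0],[0,0,0],[0,0,0],[0,0,0],[0,0,0]],"jaw":[-0.4,-0.8,-1,-1,-1,-1,-1,-1]}'
python3 - <<'E'
from h import *
s=arm.state();p=np.array(s['tool_pos']);print(p@EX,p@EY,p[2],s['force'])
for n in ('slide a0=33',):
  for k in range(0,400,15):
    a=np.radians(33+k);print(k,np.round(32*np.array([np.sin(a)-np.sin(np.radians(33)),-(np.cos(a)-np.cos(np.radians(33)))])/400,4))
E
```

```text
clock: 2.38
tool_pos: [0.6127, -0.1348, 0.0704]
ee_rot: [[-0.254, 0.967, -0.001], [0.967, 0.254, -0.0], [0.0, -0.001, -1.0]]
force: [0.6, -0.0, -0.6]
finger_gap: 0.5
grip_force: 0.0
clock: 3.05
tool_pos: [0.6129, -0.1342, 0.0705]
ee_rot: [[-0.256, 0.967, -0.001], [0.967, 0.256, -0.001], [-0.001, -0.001, -1.0]]
force: [-3.6, -2.4, 3.0]
finger_gap: 0.162
grip_force: 30.0
0.5568077148475252 -0.28927173923289695 0.07053645796273353 [-3.60604919 -2.4190947   3.03475046]
0 [ 0. -0.]
15 [0.0159 0.0136]
30 [0.0277 0.0308]
45 [0.0347 0.0505]
60 [0.0363 0.0713]
75 [0.0325 0.0918]
90 [0.0235 0.1107]
105 [0.01   0.1265]
120 [-0.0073  0.1384]
135 [-0.0269  0.1453]
150 [-0.0478  0.147 ]
165 [-0.0683  0.1432]
180 [-0.0871  0.1342]
195 [-0.103   0.1206]
210 [-0.1149  0.1034]
225 [-0.1218  0.0837]
240 [-0.1235  0.0629]
255 [-0.1197  0.0424]
270 [-0.1107  0.0235]
285 [-0.0971  0.0076]
300 [-0.0799 -0.0042]
315 [-0.0602 -0.0112]
330 [-0.0394 -0.0128]
345 [-0.0188 -0.009 ]
360 [0. 0.]
375 [0.0159 0.0136]
390 [0.0277 0.0308]
```

```bash
python3 -m creep '{"slide":[[0,0.016,0.0136],[0,0.0277,0.031],[0,0.0347,0.0505],[0,0.0363,0.0713],[0,0.0363,0.0713]],"delta_rot":[[0,0,0],[0,0,0],[0,0,0],[0,0,0],[0,0,0]],"jaw":[-1,-1,-1,-1,-1]}'
cat >> h.py <<'E'
def st(n=33):
    s=arm.state();p=np.array(s['tool_pos']);f=np.array(s['force']);print('e',p@EX,p@EY,p[2],'fx',f@EX,'fy',f@EY,'fz',f[2],'trq',s['ft_torque'],'gap',s['finger_gap'])
E
python3 -c "
from h import *
st()"
```

```text
clock: 3.47
tool_pos: [0.6279, -0.13, 0.04]
ee_rot: [[-0.256, 0.967, 0.001], [0.967, 0.256, -0.0], [-0.0, 0.001, -1.0]]
force: [1.3, -2.1, -1.5]
finger_gap: 0.163
grip_force: 30.0
e 0.5723496044242106 -0.2890749701415436 0.040034039273441374 fx 0.6967422039151936 fy -2.4093821972261074 fz -1.4569536316370113 trq [-0.42347248 -0.25028236  0.05451326] gap 0.16286503671056557
```

```bash
python3 -m creep '{"slide":[[0,-0.0038,0.0205],[0,-0.0128,0.0394],[0,-0.0263,0.0552],[0,-0.0436,0.0671],[0,-0.0632,0.074],[0,-0.0841,0.0757],[0,-0.1046,0.0719],[0,-0.1234,0.0629]],"delta_rot":[[0,0,0],[0,0,0],[0,0,0],[0,0,0],[0,0,0],[0,0,0],[0,0,0],[0,0,0]],"jaw":[-1,-1,-1,-1,-1,-1,-1,-1]}'
python3 -c "
from h import *
st()"
```

```text
clock: 4.13
tool_pos: [0.5816, -0.1431, 0.0156]
ee_rot: [[-0.255, 0.967, 0.006], [0.967, 0.255, -0.001], [-0.002, 0.005, -1.0]]
force: [6.2, -2.2, -5.2]
finger_gap: 0.157
grip_force: 30.0
e 0.5242692866505149 -0.2896675759051769 0.01556128105764457 fx 5.357391779216213 fy -3.772330252925597 fz -5.242512624663899 trq [-0.41955505 -1.26596381  0.04279816] gap 0.15683890621072608
```

```bash
python3 -m creep '{"slide":[[0,-0.0082,-0.0064],[0,-0.0159,-0.0136],[0,-0.0224,-0.0219],[0,-0.0278,-0.0308],[0,-0.0278,-0.0308]],"delta_rot":[[0,0,0],[0,0,0],[0,0,0],[0,0,0],[0,0,0]],"jaw":[-1,-1,-1,-1,-1]}'
python3 -c "
from h import *
st()"
```

```text
clock: 4.55
tool_pos: [0.5698, -0.1464, 0.0284]
ee_rot: [[-0.256, 0.967, 0.003], [0.967, 0.256, -0.001], [-0.002, 0.002, -1.0]]
force: [2.9, -3.3, -3.4]
finger_gap: 0.162
grip_force: 30.0
e 0.5119808070537942 -0.28975112357150196 0.028423424819291866 fx 1.894563714233217 fy -3.9747248614722763 fz -3.363749395326734 trq [-0.75170114 -0.63620502  0.02270646] gap 0.16182674158323265
```

```bash
python3 -m creep '{"slide":[[0,-0.0041,-0.0096],[0,-0.0069,-0.0197],[0,-0.0085,-0.03],[0,-0.0086,-0.0405],[0,-0.0086,-0.0405]],"delta_rot":[[0,0,0],[0,0,0],[0,0,0],[0,0,0],[0,0,0]],"jaw":[-1,-1,-1,-1,-1]}'
python3 -c "
from h import *
st()"
```

```text
clock: 4.97
tool_pos: [0.5663, -0.1473, 0.0449]
ee_rot: [[-0.256, 0.967, 0.002], [0.967, 0.256, -0.002], [-0.002, 0.002, -1.0]]
force: [2.6, -4.9, -3.5]
finger_gap: 0.161
grip_force: 30.0
e 0.5083849915344415 -0.2897636517712661 0.044850562940600455 fx 1.2699135911292463 fy -5.437624163452682 fz -3.5113801191440226 trq [-0.87592584 -0.61830686  0.0096679 ] gap 0.16061108289260215
```

```bash
python3 -m creep '{"slide":[[0,0.0012,-0.0104],[0,0.0038,-0.0205],[0,0.0077,-0.0302],[0,0.0128,-0.0394],[0,0.0128,-0.0394]],"delta_rot":[[0,0,0],[0,0,0],[0,0,0],[0,0,0],[0,0,0]],"jaw":[-1,-1,-1,-1,-1]}'
python3 -c "
from h import *
st()"
```

```text
clock: 5.38
tool_pos: [0.5706, -0.1461, 0.0597]
ee_rot: [[-0.256, 0.967, 0.0], [0.967, 0.256, -0.002], [-0.002, -0.0, -1.0]]
force: [1.9, -5.3, -6.2]
finger_gap: 0.162
grip_force: 30.0
e 0.5128118412917033 -0.28964134733619923 0.059664775607427126 fx 0.49034013431188456 fy -5.589093832648773 fz -6.1965435440917265 trq [-1.08886476 -0.67141896  0.05739983] gap 0.16165331003672073
```

```bash
python3 -m creep '{"slide":[[0,0.0063,-0.0084],[0,0.0136,-0.0159],[0,0.0218,-0.0223],[0,0.0308,-0.0277],[0,0.0308,-0.0277]],"delta_rot":[[0,0,0],[0,0,0],[0,0,0],[0,0,0],[0,0,0]],"jaw":[-1,-1,-1,-1,-1]}'
python3 -c "
from h import *
st()"
```

```text
clock: 5.8
tool_pos: [0.5738, -0.1448, 0.0648]
ee_rot: [[-0.257, 0.966, -0.019], [0.966, 0.257, -0.004], [0.001, -0.02, -1.0]]
force: [-7.0, -15.2, -16.9]
finger_gap: 0.159
grip_force: 30.0
e 0.5162695540296294 -0.2892760761461652 0.0648371657324843 fx -10.71394695214653 fy -12.82501184066225 fz -16.931311741185322 trq [-2.86101789  1.13457683  0.22122708] gap 0.15853486073658357
```

```bash
python3 -m creep '{"slide":[[0,0.006,-0.006],[0,0.01,-0.01],[0,0.01,-0.01],[0,0.01,-0.01],[0,0.01,-0.01]],"delta_rot":[[0,0,0],[0,0,0],[0,0,0],[0,0,0],[0,0,0]],"jaw":[-1,-1,-1,-1,-1]}'
python3 -c "
from h import *
st()"
```

```text
clock: 6.22
tool_pos: [0.5747, -0.1443, 0.0666]
ee_rot: [[-0.257, 0.966, -0.025], [0.966, 0.257, -0.004], [0.003, -0.025, -1.0]]
force: [-9.4, -15.6, -22.2]
finger_gap: 0.16
grip_force: 30.1
e 0.5172960554707714 -0.28903372054796866 0.06660478566137609 fx -13.12107113490797 fy -12.622115182738904 fz -22.242853272407157 trq [-3.34093482  1.47907601  0.20552779] gap 0.15969553087527982
```

```bash
python3 -m creep '{"slide":[[0,-0.005,0.005],[0,-0.01,0.01],[0,-0.01,0.01],[0,-0.01,0.01],[0,-0.01,0.01],[0,-0.01,0.01],[0,-0.01,-0.08],[0,-0.01,-0.17]],"delta_rot":[[0,0,0],[0,0,0],[0,0,0],[0,0,0],[0,0,0],[0,0,0],[0,0,0],[0,0,0]],"jaw":[-1,-0.5,-0.3,-0.3,-0.3,-0.3,-0.3,-0.3]}'
python3 -m creep '{"slide":[[0,0,-0.08],[0,0,-0.12],[0,0,-0.12]],"delta_rot":[[0,0,0],[0,0,0],[0,0,0]],"jaw":[-0.3,-0.3,-0.3]}'
python3 - <<'E'
from h import *
st()
for n in('top','side'):
    c=cam(n);P=pts(c);H,S,V=cv2.split(cv2.cvtColor(c['img'],cv2.COLOR_RGB2HSV))
    m=(abs(P[...,0]-.56)<.06)&(abs(P[...,1])<.06)&(H<22)&(S>200)&(V>150)&(P[...,2]>.085)&(P[...,2]<.12)
    p=P[m];print(n,m.sum(),p.mean(0),'e',(p@EX).mean(),(p@EY).mean(),np.percentile(p@EX,[2,98]),np.percentile(p@EY,[2,98]),np.percentile(p[:,2],[2,98]))
    save(c,f'pics/{n}2.png',(280,145,420,235) if n=='top' else (260,150,420,270),5)
E
```

```text
clock: 6.88
tool_pos: [0.5788, -0.1399, 0.1405]
ee_rot: [[-0.255, 0.967, -0.009], [0.967, 0.255, 0.005], [0.008, -0.008, -1.0]]
force: [0.1, 0.6, 1.0]
finger_gap: 0.352
grip_force: 0.0
clock: 7.13
tool_pos: [0.5853, -0.1422, 0.1971]
ee_rot: [[-0.256, 0.967, 0.009], [0.967, 0.256, -0.002], [-0.004, 0.008, -1.0]]
force: [0.5, -0.4, 0.2]
finger_gap: 0.351
grip_force: 0.0
e 0.52802803510688 -0.2897188463804594 0.19714730584921805 fx 0.3974018337674095 fy -0.48277079363847025 fz 0.16788958305008594 trq [-0.05882499 -0.13856385  0.02294062] gap 0.3510821330073461
top 102 [0.55496904 0.01138356 0.10373127] e 0.5387728906401502 -0.13358142501114048 [0.53323993 0.54558034] [-0.15429832 -0.11307672] [0.08899334 0.10968327]<stdin>:6: RuntimeWarning: Mean of empty slice.
  ret = um.true_divide(
  ret = ret.dtype.type(ret / rcount)
Traceback (most recent call last):
IndexError: index -1 is out of bounds for axis 0 with size 0
```

View pics/top2.png

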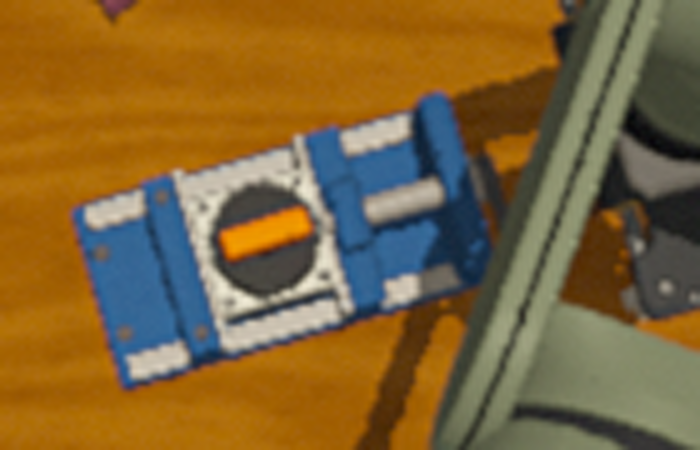

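The top crop shows the jaws closed on the unit, which has shifted about 3.5 mm to the back jaw, and the orange bar at crop (265,235) still unturned. Next is moving over the bar.

```bash
python3 -c "
from h import *
need(W(.539,-.1336,.197))"
python3 -m creep '{"slide":[[0.08,0.006,0],[0.16,0.012,0],[0.24,0.02,0],[0.32,0.026,0],[0.39,0.027,0],[0.39,0.027,0],[0.39,0.027,0]],"delta_rot":[[0,0,0],[0,0,0],[0,0,0],[0,0,0],[0,0,0],[0,0,0],[0,0,0]],"jaw":[0,0,0,0,0,0,0]}'
python3 -c "
from h import *
need(W(.539,-.1336,.086));st()"
```

```text
slide [ 0.3861  0.0327 -0.0133] rot [ 0.     -0.0006 -0.0028]
clock: 7.82
tool_pos: [0.5506, 0.0133, 0.189]
ee_rot: [[-0.259, 0.966, -0.005], [0.966, 0.259, 0.001], [0.002, -0.005, -1.0]]
force: [-0.3, -0.5, 0.3]
finger_gap: 0.501
grip_force: 0.0
slide [-0.0081  0.0111  0.2574] rot [-0.0032 -0.0014 -0.0011]
e 0.535078843488753 -0.13056703254923185 0.1890009295279329 fx -0.3737998624222488 fy -0.39082460538763775 fz 0.2688534917086006 trq [-0.08081623 -0.08214417  0.02098533] gap 0.5007001083146947
```

```bash
python3 -m creep '{"slide":[[-0.004,0.006,0.08],[-0.008,0.01,0.16],[-0.008,0.01,0.22],[-0.008,0.01,0.22],[-0.008,0.01,0.22]],"delta_rot":[[0,0,0],[0,0,0],[0,0,0],[0,0,0],[0,0,0]],"jaw":[0,0,0,0,0]}'
python3 -c "
from h import *
need(W(.539,-.1336,.086));st()"
```

```text
clock: 8.23
tool_pos: [0.5554, 0.0088, 0.1013]
ee_rot: [[-0.255, 0.967, -0.006], [0.967, 0.255, 0.001], [0.002, -0.006, -1.0]]
force: [-0.1, -0.2, 0.5]
finger_gap: 0.506
grip_force: 0.0
slide [0.0064 0.0013 0.0382] rot [-0.0037 -0.0015 -0.0039]
e 0.5385544487754117 -0.1361899677514822 0.10129629565330019 fx -0.11773574983906777 fy -0.18230389188977827 fz 0.5229432749523615 trq [-0.04781895 -0.10044324 -0.0243139 ] gap 0.5055742353185201
```

```bash
python3 -m creep '{"slide":[[0.003,0,0.02],[0.006,0.001,0.038],[0.006,0.001,0.038],[0.006,0.001,0.038]],"delta_rot":[[0,0,-0.004],[0,0,-0.004],[0,0,-0.004],[0,0,-0.004]],"jaw":[0,0,0,0]}'
python3 -c "
from h import *
need(W(.539,-.1336,.086));st()"
python3 -m creep '{"slide":[[0,0,0],[0,0,0],[0,0,0],[0,0,0],[0,0,0],[0,0,0],[0,0,0],[0,0,0]],"delta_rot":[[0,0,0],[0,0,0],[0,0,0],[0,0,0],[0,0,0],[0,0,0],[0,0,0],[0,0,0]],"jaw":[-0.4,-0.8,-1,-1,-1,-1,-1,-1]}'
python3 -c "
from h import *
need(W(.539,-.1336,.086));st()"
```

```text
clock: 8.57
tool_pos: [0.5576, 0.012, 0.0892]
ee_rot: [[-0.262, 0.965, 0.001], [0.965, 0.262, -0.0], [-0.0, 0.001, -1.0]]
force: [0.2, 0.4, -0.3]
finger_gap: 0.499
grip_force: 0.0
slide [ 0.0003 -0.0062  0.0079] rot [0.0004 0.0002 0.0011]
e 0.5414765716317104 -0.13370487114111307 0.08917999198319912 fx 0.3060914484833174 fy 0.36396304479468927 fz -0.2834236415465432 trq [-0.03815994 -0.09910316 -0.00422849] gap 0.4990052088244837
clock: 9.23
tool_pos: [0.5552, 0.0115, 0.0888]
ee_rot: [[-0.262, 0.965, -0.005], [0.965, 0.262, -0.001], [0.0, -0.005, -1.0]]
force: [-5.7, -1.8, 5.1]
finger_gap: 0.144
grip_force: 30.0
slide [-0.0002 -0.0001  0.0069] rot [-0.0031 -0.0002  0.0012]
e 0.5390437153972741 -0.13352299654747893 0.0887678799449004 fx -6.01293130929665 fy -0.22666862118111136 fz 5.106651143319055 trq [-0.24705769  1.01433989 -0.0292974 ] gap 0.14366598937165603
```

```bash
python3 -m creep '{"slide":[[0,-0.005,0],[0,-0.005,0],[0,-0.005,0],[0,-0.005,0],[0,-0.005,0],[0,-0.005,0]],"delta_rot":[[0,0,0],[0,0,-0.03],[0,0,-0.06],[0,0,-0.09],[0,0,-0.12],[0,0,-0.12]],"jaw":[-1,-1,-1,-1,-1,-1]}'
python3 -c "
from h import *
need(W(.539,-.1335,.0888));st()"
```

```text
clock: 9.73
tool_pos: [0.555, 0.0117, 0.0888]
ee_rot: [[-0.439, 0.899, -0.001], [0.899, 0.439, 0.0], [0.001, -0.0, -1.0]]
force: [-0.9, 0.4, 2.5]
finger_gap: 0.144
grip_force: 30.0
slide [-0.0005  0.0002 -0.0001] rot [-0.0003 -0.0004  0.1215]
e 0.5389024847889828 -0.13331939396379058 0.08877850570747671 fx -0.8127990819522253 fy 0.5919737828972138 fz 2.4501780664177595 trq [ 0.08998998  0.30940528 -0.04986559] gap 0.14372401929208242
```

```bash
python3 -m creep '{"slide":[[0,0,0],[0,0,0],[0,0,0],[0,0,0],[0,0,0]],"delta_rot":[[0,0,-0.03],[0,0,-0.06],[0,0,-0.09],[0,0,-0.12],[0,0,-0.12]],"jaw":[-1,-1,-1,-1,-1]}'
python3 -c "
from h import *
need(W(.539,-.1335,.0888));st()"
```

```text
clock: 10.15
tool_pos: [0.5558, 0.0107, 0.0889]
ee_rot: [[-0.598, 0.802, 0.001], [0.802, 0.598, -0.001], [-0.002, 0.0, -1.0]]
force: [-0.2, -2.4, -0.1]
finger_gap: 0.144
grip_force: 30.1
slide [ 0.0027 -0.      0.0002] rot [0.0003 0.0011 0.2402]
e 0.5394048158543358 -0.13448451982369425 0.08887756292787101 fx -0.7886164453591465 fy -2.30564737735548 fz -0.07900895940941688 trq [-0.53595867 -0.07354026 -0.30035219] gap 0.14426765076300369
```

```bash
python3 -m creep '{"slide":[[0,0,0],[0,0,0],[0,0,0],[0,0,0]],"delta_rot":[[0,0,-0.03],[0,0,-0.06],[0,0,-0.06],[0,0,-0.06]],"jaw":[-1,-1,-1,-1]}'
python3 -c "
from h import *
need(W(.539,-.1335,.0888));st()"
```

```text
clock: 10.48
tool_pos: [0.556, 0.0106, 0.089]
ee_rot: [[-0.669, 0.743, 0.001], [0.743, 0.669, -0.001], [-0.002, 0.0, -1.0]]
force: [-0.3, -3.6, 1.5]
finger_gap: 0.147
grip_force: 30.8
slide [ 0.0031 -0.      0.0005] rot [0.0004 0.0011 0.2988]
e 0.5395643762219688 -0.1345838354584853 0.08900401139781468 fx -1.2562631833998337 fy -3.338562086272858 fz 1.543186215934838 trq [-0.816945   -0.20357643 -0.58290612] gap 0.14744828912127048
```

Anticlockwise stops hard at about 22°, where the torque rises to 0.58 N m. So it loosens clockwise.

```bash
python3 -m creep '{"slide":[[0,0,0],[0,0,0],[0,0,0],[0,0,0],[0,0,0],[0,0,0],[0,0,0],[0,0,0]],"delta_rot":[[0,0,0.06],[0,0,0.12],[0,0,0.18],[0,0,0.24],[0,0,0.3],[0,0,0.36],[0,0,0.42],[0,0,0.48]],"jaw":[-1,-1,-1,-1,-1,-1,-1,-1]}'
python3 -c "
from h import *
need(W(.539,-.1335,.0888));st()"
```

```text
clock: 11.15
tool_pos: [0.555, 0.0121, 0.0887]
ee_rot: [[0.023, 1.0, -0.001], [1.0, -0.023, 0.001], [0.001, -0.001, -1.0]]
force: [-1.4, -0.8, 1.2]
finger_gap: 0.143
grip_force: 30.0
slide [-0.0013  0.0004 -0.0001] rot [-0.0005 -0.0006 -0.1825]
e 0.5389808312444445 -0.13293836252016844 0.08874681831343911 fx -1.5953251655676335 fy -0.4194052389864123 fz 1.2396301011456345 trq [-0.07693357  0.17684151  0.05832886] gap 0.1432004172113977
```

```bash
python3 -m creep '{"slide":[[0,0,0],[0,0,0],[0,0,0],[0,0,0],[0,0,0],[0,0,0]],"delta_rot":[[0,0,0.06],[0,0,0.12],[0,0,0.18],[0,0,0.24],[0,0,0.3],[0,0,0.3]],"jaw":[-1,-1,-1,-1,-1,-1]}'
python3 -c "
from h import *
need(W(.539,-.1335,.0888));st()"
```

```text
clock: 11.65
tool_pos: [0.5553, 0.0121, 0.0888]
ee_rot: [[0.472, 0.882, -0.0], [0.882, -0.472, 0.001], [0.001, -0.001, -1.0]]
force: [-0.5, 0.9, 2.2]
finger_gap: 0.145
grip_force: 30.0
slide [-0.0015  0.0004 -0.0001] rot [-1.000e-04 -6.000e-04 -4.804e-01]
e 0.5392945944885013 -0.13293850468813692 0.08875522601684468 fx -0.22896607927842277 fy 0.9880048516071575 fz 2.180490746803701 trq [0.04290194 0.04638036 0.03750757] gap 0.14455639768628245
```

```bash
python3 -m creep '{"slide":[[0,0,0],[0,0,0],[0,0,0],[0,0,0],[0,0,0],[0,0,0],[0,0,0],[0,0,0]],"delta_rot":[[0,0,0.06],[0,0,0.12],[0,0,0.18],[0,0,0.24],[0,0,0.3],[0,0,0.355],[0,0,0.355],[0,0,0.355]],"jaw":[-1,-1,-1,-1,-1,-1,-1,-1]}'
python3 -c "
from h import *
need(W(.539,-.1335,.0888));st()
c=cam('side');save(c,'pics/s3.png',(260,150,420,270),5)"
```

```text
clock: 12.32
tool_pos: [0.5555, 0.012, 0.0887]
ee_rot: [[0.864, 0.504, 0.0], [0.504, -0.864, 0.001], [0.001, -0.0, -1.0]]
force: [0.3, -0.2, -0.5]
finger_gap: 0.147
grip_force: 30.0
slide [-0.0014  0.0005 -0.0001] rot [ 0.000e+00 -6.000e-04 -8.318e-01]
e 0.5394692341354902 -0.13314643941776383 0.08874259784224343 fx 0.276815036581204 fy -0.3135220901939809 fz -0.4938172218695711 trq [ 0.20912869 -0.03011717  0.05041057] gap 0.1469312159093118
```

View pics/s3.png

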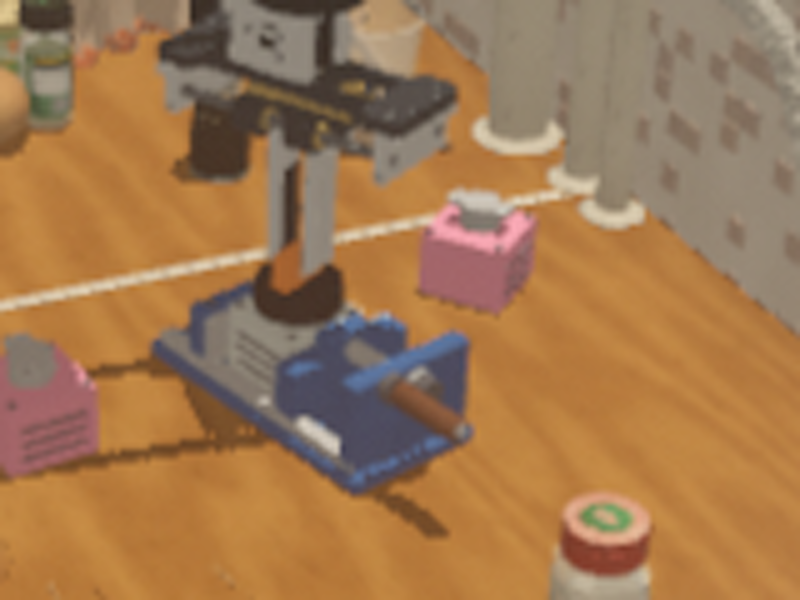

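The picture shows the bar held at about (290,270), turned by about 75°, with the unit seated in the vise. Now a gentle lift.

```bash
python3 -m creep '{"slide":[[0,0,-0.01],[0,0,-0.02],[0,0,-0.03],[0,0,-0.03]],"delta_rot":[[0,0,0],[0,0,0],[0,0,0],[0,0,0]],"jaw":[-1,-1,-1,-1]}'
python3 -c "
from h import *
st()"
```

```text
clock: 12.7
tool_pos: [0.5561, 0.0113, 0.1018]
ee_rot: [[0.865, 0.501, 0.002], [0.501, -0.865, -0.0], [0.001, 0.001, -1.0]]
force: [-0.5, 0.9, -0.2]
finger_gap: 0.148
grip_force: 30.0
e 0.5398648789176844 -0.1339695366479561 0.10183449141217935 fx -0.26973315053636704 fy 0.9880968573234546 fz -0.18970446659576679 trq [-0.03928369  0.06287966  0.0187367 ] gap 0.14782109468268564
```

It lifts freely. I'll raise it to 100 mm.

```bash
python3 -m creep '{"slide":[[0,0,-0.03],[0,0,-0.07],[0,0,-0.12],[0,0,-0.17],[0,0,-0.205],[0,0,-0.22],[0,0,-0.22],[0,0,-0.22]],"delta_rot":[[0,0,0],[0,0,0],[0,0,0],[0,0,0],[0,0,0],[0,0,0],[0,0,0],[0,0,0]],"jaw":[-1,-1,-1,-1,-1,-1,-1,-1]}'
python3 -m creep '{"slide":[[0,0,0],[0,0,0],[0,0,0],[0,0,0],[0,0,0],[0,0,0]],"delta_rot":[[0,0,0],[0,0,0],[0,0,0],[0,0,0],[0,0,0],[0,0,0]],"jaw":[-1,-1,-1,-1,-1,-1]}'
python3 -c "
from h import *
st()
c=cam('side');save(c,'pics/s4.png',(260,130,420,250),5)"
```

```text
clock: 13.37
tool_pos: [0.5553, 0.0114, 0.1888]
ee_rot: [[0.866, 0.501, 0.0], [0.501, -0.866, -0.0], [0.0, 0.0, -1.0]]
force: [0.3, 0.6, -1.3]
finger_gap: 0.146
grip_force: 30.0
clock: 13.87
tool_pos: [0.5552, 0.0115, 0.1884]
ee_rot: [[0.866, 0.501, -0.001], [0.501, -0.866, 0.0], [-0.0, -0.0, -1.0]]
force: [0.7, 0.6, -1.6]
finger_gap: 0.143
grip_force: 30.0
e 0.5390463582234579 -0.13355723101434977 0.18840183318446826 fx 0.8612861274177914 fy 0.428984403733088 fz -1.6095895043315585 trq [ 0.00295553 -0.00683356 -0.03090993] gap 0.14322262560150967
```

View pics/s4.png

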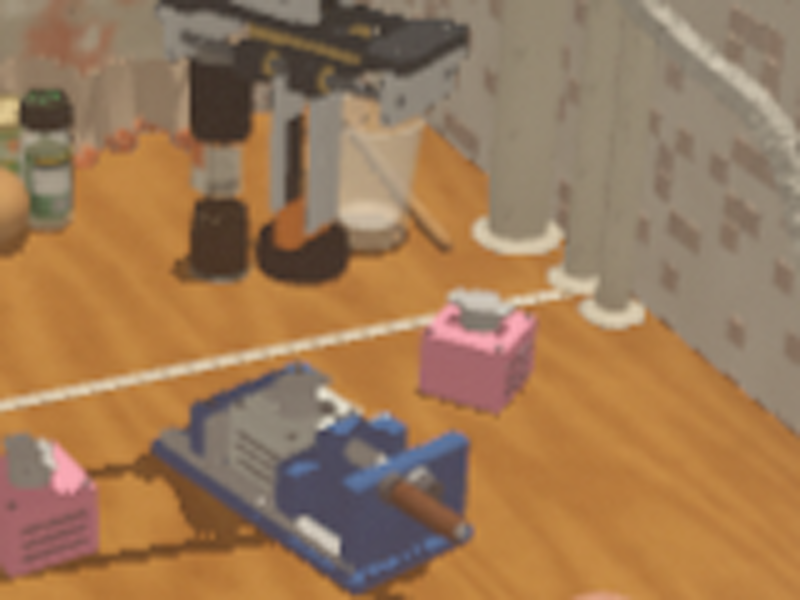

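The cap is held in the gripper at about (300,240), well above the unit, which still stands in the vise with its neck bare. Handing in.

```bash
python3 -c "
from station import arm
print(arm.hand_in())"
```

```text
the job is handed in; nothing more can be done
None
```

The job is handed in (no verdict came back): I tightened the vise with about 25 N at the crank handle, the cap stopped hard anticlockwise at about 22° and loosened clockwise, and the gripper now holds it still about 10 cm above the unit, which stands in the vise.

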